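# Unplug the chargers in the pantry's power box

### The job

Lift the power box's cover gently right up onto its open stop, pull every block-shaped charger out of its socket and put it in the white basket, but leave the round alarm adapter fully plugged in. Then lower the cover gently until it is fully shut, with the basket standing upright and the jar, can and tub left where they are.

Things in the scene. Friction and masses are not known exactly. Their poses are not given: they have to be found in the camera images.
- power_box: Wooden trough with five sockets, 180 (x) x 352 (y) x 93 mm tall, fixed. Origin at the centre of its underside. Walls 5 mm; inside, a grey deck whose top is 35 mm above the counter. Sockets open upward in the deck at x = -15, y = -136, -68, 0, 68, 136 mm; each holds a plug 27 mm deep by a sprung latch: a straight pull up of 10 to 20 N frees it.
- cover (a joint): Clear flat cover with wooden frame on the box, hinged along the rear (+x of the box) top edge: 0 = shut on the box, 1.65 rad = fully open on its stop, just past upright. Its stiff hinge stays where it is left; 3 to 5 N at the bar moves it. It starts shut or a little ajar.
- cover_bar (a point): Middle of the cover's steel bar handle: a round bar 12 mm thick along the box's y, 120 mm between its two arms, held in the plane of the cover 40 mm (axis) clear of its front edge, so that it stands out towards the robot when the cover is shut and above the cover when it is open. 220 mm from the hinge line.
- cover_hinge (a point): Middle of the cover's hinge line (along the box's y), 95.5 mm above the counter.
- charger1: A plain white block charger: body 36 (x) x 40 (y) x 52 mm tall over a grey plug 16 x 22 mm, 27 mm long (79 mm in all), 0.11 kg. Origin at the centre of the body (26 mm below its top, 53 mm above the plug's end); z runs from plug to top. It starts upright in one of the sockets, its axes along the box's; may be absent.
- charger2: A plain white block charger: body 36 (x) x 40 (y) x 52 mm tall over a grey plug 16 x 22 mm, 27 mm long (79 mm in all), 0.11 kg. Origin at the centre of the body (26 mm below its top, 53 mm above the plug's end); z runs from plug to top. It starts upright in one of the sockets, its axes along the box's; may be absent.
- charger3: A smaller, plain white block charger: body 32 (x) x 34 (y) x 44 mm tall over a grey plug 16 x 22 mm, 27 mm long (71 mm in all), 0.11 kg. Origin at the centre of the body (22 mm below its top, 49 mm above the plug's end); z runs from plug to top. It starts upright in one of the sockets, its axes along the box's; may be absent.
- charger4: A smaller, plain white block charger: body 32 (x) x 34 (y) x 44 mm tall over a grey plug 16 x 22 mm, 27 mm long (71 mm in all), 0.11 kg. Origin at the centre of the body (22 mm below its top, 49 mm above the plug's end); z runs from plug to top. It starts upright in one of the sockets, its axes along the box's; may be absent.
- alarm_adapter: The round one: a white upright cylinder 44 mm across and 44 mm tall on the same plug as the chargers, in one of the five sockets. It feeds the alarm panel. Origin at the centre of the cylinder, z up.
- basket: Loose white slatted open basket, 210 (x) x 190 (y) x 75 mm tall, walls and floor 5 mm, 0.6 kg, standing on the counter on the other side of the robot's centre line from the box. Origin at the centre of its underside.
- spice_jar: Bystander: amber glass jar, 64 mm across, 115 mm tall, standing on the counter. Origin at the centre of its underside.
- salt_can: Bystander: can with a blue label, 72 mm across, 130 mm tall. Origin at the centre of its underside.
- food_tub: Bystander: round glass tub with white lid, 120 mm across, 58 mm tall, beyond the box. Origin at the centre of its underside.

How it is judged:
By the outcome, as a careful person would: the job done as asked, in the order asked, and still so for the second after the job is handed in, with the robot touching nothing.
Of charger1, charger2, charger3, charger4 only 2 to 4 are there at a start; the rules pass over those that are not, and their reading is None.
At some moment in a run one of basket may be knocked a few centimetres aside while the robot is not near it.
Once in a run the grip may slacken for a moment while it holds something.
It also fails if it takes over 210 s, if anything falls off the work surface, if the arm or the gripper's body presses on something with over 40 N, if the wrist force passes 120 N, or if a joint passes its speed limit or range.

### The arm

A 7-joint arm with a two-finger parallel gripper is mounted at the origin on the work surface. World frame = base frame: x ahead of the robot, y to its left, z up, the work surface at z = 0. Lengths are in mm, angles in rad, forces in N, time in s.
With the tool pointing down it reaches from about 400 to 875 mm from the base axis. Payload 4.4 kg.
Tool frame: the origin (TCP) lies on the centre line of the jaws, within the pads' length; the fingertips stand 14 mm ahead of it and the grasp point (between the pads) lies 5 mm behind it (tips_ahead is the distance from the TCP to the fingertips, in mm); z points along the fingers, y is the line along which they close (so a half turn about z gives the same grasp; the last joint's range is limited). The gripper opens to 85 mm and grips with 20 to 120 N. Pads are 22 mm wide; open, the fingers measure 114 mm over their backs; the gripper's body (76 mm by 85 mm) begins 54 mm behind the grasp point. The pads swing forward as they close: fully open they stand 13 mm farther back than shut.
Start: joints at [1.21, 0.628, 0.038, 1.517, -0.027, 0.996, -0.02], TCP at [188.884, -621.965, 245.313] pointing down, gripper open.
Joint ranges: [-3.06, 3.06], [-0.37, 2.12], [-1.25, 1.32], [0.18, 2.47], [-1.1, 4.24], [0.23, 1.98], [-2.94, 2.94]. Speed limits (rad/s): [2.57, 2.57, 3.14, 3.14, 3.14, 3.14, 3.14].

### API

Orientations are given as [roll, pitch, yaw] about the fixed x, y, z axes, in that order (R = Rz(yaw) Ry(pitch) Rx(roll)).
In Python, from cell import * gives the robot as it stands.
- The arm moves only by the tool move_arm, never from a script. Its argument "rows" is text: rows parted by semicolons, each of 7 numbers parted by spaces: the shift along the tool's x, y, z scaled (see below), then the turn, a rotation vector about the tool's x, y, z scaled (see below), then the closure, from -1 (fully open) to 1 (shut). A call has 1 to 12 rows; each row is the pose to reach, as a shift and turn from the pose commanded when the call began, along the tool's axes at that moment; what a row does not reach only later rows make up. The controller multiplies each number of a shift by 0.3 m and each number of a turn by pi/2 rad. A row lasts 1/12 s, in which the tool goes at most 41.7 mm and 7.16 degrees, less where a joint would pass 70% of its speed; a pose out of reach is approached as far as the arm can. A call with a number of a shift or a turn outside -1 to 1 is refused whole. A call with a gripper value outside its range is refused whole. The fingers move at their own pace and stop on an object; the grip force is fixed at half the most. Time passes only in rows, so rows that repeat a pose let the fingers close. It gives the time, the measured TCP pose, the force, the opening and the grip force at its end, in the units of the state.
- read_state(): the state, without advancing time (a new reading comes with each control period).
- get_image(name): name is "scene" or "top" or "wrist"; returns a dict with "img" (480x640x3 uint8, red, green, blue), "vfov" (degrees; the focal length in pixels is half the picture's height over the tangent of half this angle, whatever the lens; pixels are square), "cx", "cy" (the principal point, pixels), "extrinsics" (4x4, takes a point from camera to world coordinates); the wrist camera has in their place "T_tool_cam" (4x4, takes a point from camera to tool coordinates, whose origin is the TCP and whose axes are the flange's). Camera axes: x right, y up, looking along -z (the intrinsics and any distortion apply to the point x, -y, -z); pixel columns grow to the right and rows downward; lengths in mm; the calibration is good to about 2 mm. The wrist camera is an equidistant fisheye: a pixel r from the principal point sees the ray r / f radians off the axis. A picture is of the moment at which its call begins: read the wrist's pose just before it. There is no depth.
- finish_job(): hands the job in; it is judged then, once.
The state is a dict: "clock": time; "qpos": joint angles; "qd": joint speeds; "tau": joint torques, N m; "eef_pos": TCP position; "tool_rot": TCP orientation; "force": force on the tool from outside, world axes, zero at the start; "torque": the same for the moment, N m; "width": finger opening in mm; "gripper_force": force on a finger pad.
Only numpy, scipy, OpenCV 4.12 (cv2) and the standard library are available. Lean on these libraries where they do the work, as an engineer would, in place of code of your own. Each camera call takes 0.05 s, during which the arm holds its last target. There are 200 camera calls.

## Working session

There is one attempt and no reset: what is moved stays moved. The work goes in short steps, Python scripts to look and compute and a tool call to move; the robot and the scene stay as the last step left them, time stands still between calls to the robot, and variables do not carry over. Pictures are saved under pics/ and viewed, at most 14 in all, crops included, and the job is handed in when it is done.

Besides the shell and the picture viewer there is one more tool, called as a command line: name --argument value ..., lists and objects as JSON in quotes. move_arm: Moves the arm, as the interface text tells. Its arguments: {"type":"object","properties":{"rows":{"type":"string"}},"required":["rows"]}

```bash
ls; mkdir -p pics
python3 - <<'E'
from cell import *
import cv2
print(read_state())
for n in ["scene","top"]:
    g=get_image(n); cv2.imwrite(f"pics/{n}0.png",g["img"][:,:,::-1]); print(n,g["vfov"],g["cx"],g["cy"],g["extrinsics"])
E
```

```text
pics
{'clock': 0.0, 'qpos': array([ 1.21020409,  0.62934595,  0.03841839,  1.51835486, -0.02696342,
        0.99630293, -0.01999649]), 'qd': array([ 0.00052138, -0.00247133,  0.00062294,  0.00096986,  0.00115515,
       -0.00105154, -0.0002792 ]), 'tau': array([-8.72351825e-05, -5.63404691e+01,  1.22633614e+00, -1.93445206e+01,
        1.10692374e-02,  1.03214852e-02,  2.29120548e-05]), 'eef_pos': array([ 188.71080967, -621.38344567,  244.39296336]), 'tool_rot': array([-3.13969943e+00,  4.15910646e-05,  2.94835065e-01]), 'force': array([0.37623069, 0.54195014, 0.16281988]), 'torque': array([-0.0277903 ,  0.00625528,  0.02730877]), 'gripper_force': 0.0, 'width': 84.96825513601655}
scene 55.02256412469641 317.83027526982596 236.69627475724073 [[-1.29336322e-01 -6.87023205e-01  7.15032329e-01  1.32933026e+03]
 [ 9.91591518e-01 -8.64914304e-02  9.62574384e-02  8.92173771e+01]
 [-4.28692500e-03  7.21469575e-01  6.92432867e-01  7.86133694e+02]
 [ 0.00000000e+00  0.00000000e+00  0.00000000e+00  1.00000000e+00]]
top 47.17354036330298 314.1380318202353 239.97795416943416 [[-8.49266615e-03  9.97821758e-01 -6.54187519e-02  4.95283596e+02]
 [-9.99913606e-01 -9.13042342e-03 -9.45604588e-03 -6.23367835e+00]
 [-1.00327492e-02  6.53327931e-02  9.97813094e-01  1.60972792e+03]
 [ 0.00000000e+00  0.00000000e+00  0.00000000e+00  1.00000000e+00]]
```

View pics/scene0.png

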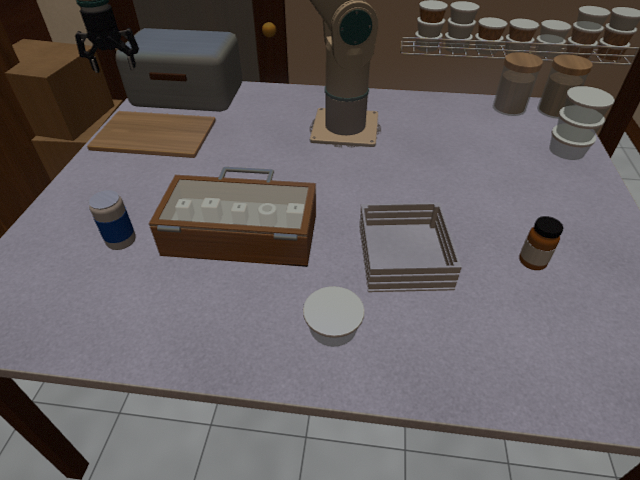

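View pics/top0.png

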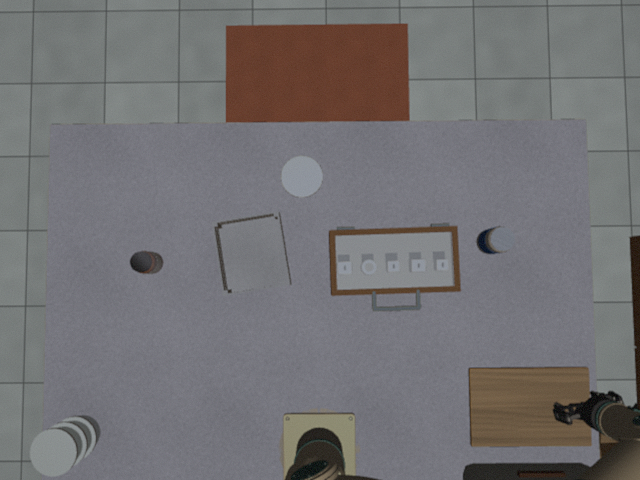

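```bash
cat > h.py <<'E'
import numpy as np, cv2
from scipy.spatial.transform import Rotation as R
from cell import *
def cam(g): return (240/np.tan(np.radians(g["vfov"]/2)),g["cx"],g["cy"],np.array(g["extrinsics"]))
def ray(g,u,v):
    f,cx,cy,E=cam(g); d=E[:3,:3]@np.array([(u-cx)/f,-(v-cy)/f,-1.]); return E[:3,3],d/np.linalg.norm(d)
def onz(g,u,v,z):
    o,d=ray(g,u,v); return o+d*(z-o[2])/d[2]
def proj(g,p):
    f,cx,cy,E=cam(g); q=E[:3,:3].T@(np.asarray(p,float)-E[:3,3]); return np.array([cx+f*q[0]/-q[2],cy-f*q[1]/-q[2]])
def tri(g1,p1,g2,p2):
    o1,d1=ray(g1,*p1);o2,d2=ray(g2,*p2); n=np.linalg.lstsq(np.c_[d1,-d2],o2-o1,rcond=None)[0]
    a,b=o1+d1*n[0],o2+d2*n[1]; return (a+b)/2,np.linalg.norm(a-b)
def rel(p,rot=None,s=None):
    """scaled shift & turn from present pose to world TCP p and rotation matrix rot"""
    s=s or read_state(); T=R.from_euler('xyz',s["tool_rot"]); 
    sh=T.inv().apply(np.asarray(p,float)-s["eef_pos"])/300
    tu=np.zeros(3) if rot is None else (T.inv()*rot).as_rotvec()/(np.pi/2)
    return np.round(sh,3),np.round(tu,3)
E
python3 - <<'E'
from h import *
t=get_image("top");s=get_image("scene")
np.savez("im0.npz",t=t["img"],s=s["img"])
hs=cv2.cvtColor(t["img"],cv2.COLOR_RGB2HSV)
m=((hs[:,:,1]>110)&(hs[:,:,0]<20)).astype(np.uint8); m[:, :310]=0;m[:200]=0;m[310:]=0;m[:,475:]=0
c=max(cv2.findContours(m,cv2.RETR_EXTERNAL,2)[0],key=cv2.contourArea)
r=cv2.minAreaRect(c);b=cv2.boxPoints(r);print(r,b)
for p in b: print(onz(t,*p,100).round(1))
a=cv2.resize(t["img"][215:320,200:500],None,fx=2.66,fy=2.66,interpolation=2)
d=cv2.resize(s["img"][160:270,145:330],None,fx=2.9,fy=2.9,interpolation=2)
o=np.zeros((600,800,3),np.uint8);o[:a.shape[0],:a.shape[1]]=a[:,:800];o[a.shape[0]:a.shape[0]+d.shape[0],:d.shape[1]]=d[:600-a.shape[0]]
cv2.imwrite("pics/z0.png",o[:,:,::-1])
E
```

```text
((394.0318603515625, 260.41168212890625), (64.20513153076172, 128.21270751953125), 88.00211334228516) [[328.8453  230.56355]
 [456.98007 226.0937 ]
 [459.2184  290.25983]
 [331.08365 294.72968]]
[619.9 -32.7 100. ]
[ 628.9 -385.1  100. ]
[ 453.1 -386.7  100. ]
[443.8 -37.  100. ]
```

View pics/z0.png

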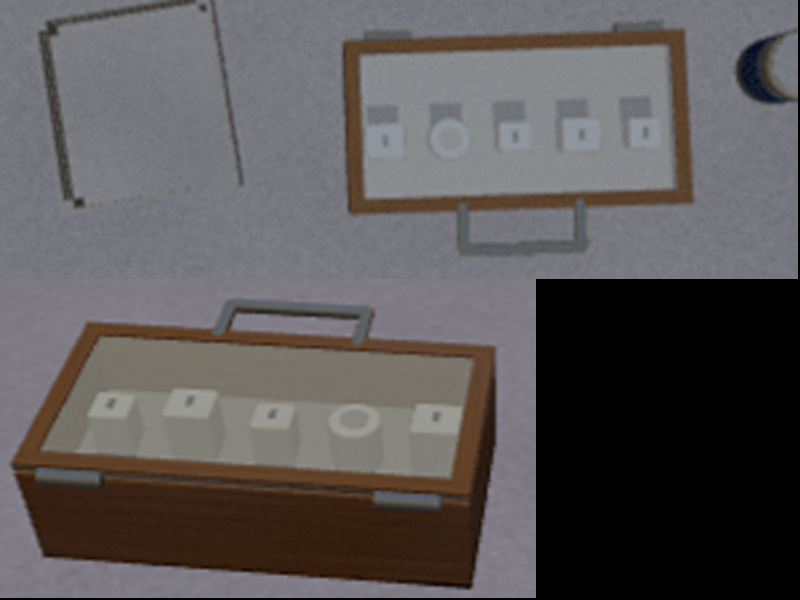

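Run:
```python
from h import *
t=get_image("top");s=get_image("scene")
for a,b in [((374.3,307.3),(272.5,171)),((419.5,306.5),(222.3,168.5))]: print(tri(t,a,s,b))
yaw=0.026; c=np.array([536,-210]); Rz=np.array([[np.cos(yaw),-np.sin(yaw)],[np.sin(yaw),np.cos(yaw)]])
for n,y,h in [("s2",136,87),("al",68,79),("s0",0,79),("m",-68,87),("m2",-136,79)]:
    p=np.r_[c+Rz@[-15,y],h]; print(n,p.round(1),proj(t,p).round(1),proj(s,p).round(1))
for q in [(-90,176),(-90,-176),(90,-176),(90,176)]:
    p=np.r_[c+Rz@q,96]; print(proj(t,p).round(1),proj(s,p).round(1))
# basket: dark/grey rims
for p in [(217,225.5),(276,217),(229,291),(290.5,285)]: print(onz(t,*p,75).round(1))
for p in [(363,207),(434,207),(366,271),(454,268)]: print(onz(s,*p,75).round(1))
print(onz(t,302,176,58),onz(s,334,311,58))
```

```text
(array([ 408.68754702, -150.85053766,  108.19496907]), np.float64(5.701034770484728))
(array([ 410.2995561 , -276.68254446,  105.76315898]), np.float64(0.30022211849334385))
s2 [517.5 -74.4  87. ] [344.3 267.7] [294.7 207.9]
al [ 519.2 -142.4   79. ] [368.6 266.9] [266.4 208.7]
s0 [ 521.  -210.4   79. ] [393.1 266.1] [238.2 206.8]
m [ 522.8 -278.4   87. ] [418.1 265.2] [209.7 202.4]
m2 [ 524.5 -346.3   79. ] [442.1 264.4] [182.6 203.2]
[330.9 295.6] [315.1 186.3]
[459.5 291.1] [175.1 177.9]
[456.1 225.6] [148.7 226.3]
[328.5 230.1] [306.1 237.2]
[639.1 280.7  75. ]
[661.5 114.8  75. ]
[455.7 246.7  75. ]
[470.9  75.2  75. ]
[480.   84.1  75. ]
[458.9 252.   75. ]
[684.1 102.4  75. ]
[652.8 283.2  75. ]
[780.15175232  41.53079201  58.        ] [781.33539312  46.44589333  58.        ]
```

```bash
cat >> h.py <<'E'
YAW=0.026; C=np.array([536.,-210.]); RZ=np.array([[np.cos(YAW),-np.sin(YAW)],[np.sin(YAW),np.cos(YAW)]])
DOWN=R.from_euler('xyz',[np.pi,0,np.pi/2+YAW])
def box(x,y,z): return np.r_[C+RZ@[x,y],z]
E
python3 - <<'E'
from h import *
print(rel([408,-213.5,200],DOWN))
E
```

```text
(array([ 1.094, -1.09 ,  0.151]), array([-0.   , -0.   , -0.829]))
```

move_arm --rows "0.6 -0.6 0 0 0 -0.829 0.2;0.6 -0.6 0 0 0 -0.829 0.2;0.6 -0.6 0 0 0 -0.829 0.2;0.6 -0.6 0 0 0 -0.829 0.2;0.6 -0.6 0 0 0 -0.829 0.2;0.6 -0.6 0 0 0 -0.829 0.2;0.6 -0.6 0 0 0 -0.829 0.2;0.6 -0.6 0 0 0 -0.829 0.2;0.6 -0.6 0 0 0 -0.829 0.2;0.6 -0.6 0 0 0 -0.829 0.2;0.6 -0.6 0 0 0 -0.829 0.2;0.6 -0.6 0 0 0 -0.829 0.2"

```text
clock: 1.3
eef_pos: [308.7, -397.5, 245.4]
tool_rot: [3.141, -0.0, 1.598]
force: [-0.0, -0.3, -0.6]
width: 33.9
gripper_force: 0.0
```

Run:
```python
from h import *
print(read_state()); print(rel([408,-213.5,200],DOWN))
```

```text
{'clock': 1.3, 'qpos': array([ 1.09266561,  0.43528206, -0.33474064,  1.91301616,  0.18970535,
        0.82357926,  0.68466866]), 'qd': array([-1.19448132e-02, -7.21530103e-05,  2.28225777e-02, -4.97575409e-04,
       -1.39977303e-02, -2.65976738e-03, -7.60488558e-02]), 'tau': array([ 1.38050602e-01, -4.22660601e+01, -2.77565338e+00, -1.66459018e+01,
        8.81845993e-02,  1.36009572e-02,  5.29537741e-01]), 'eef_pos': array([ 308.74627165, -397.49948193,  245.3819049 ]), 'tool_rot': array([ 3.14132883e+00, -8.97845927e-06,  1.59805531e+00]), 'force': array([-0.01802   , -0.31759452, -0.61529764]), 'torque': array([ 0.01466291, -0.03829992,  0.0098589 ]), 'gripper_force': 0.0, 'width': 33.86470148573123}
(array([0.604, 0.347, 0.151]), array([ 0.   , -0.   ,  0.001]))
```

move_arm --rows "0.604 0.347 0.151 0 0 0 0.2;0.604 0.347 0.151 0 0 0 0.2;0.604 0.347 0.151 0 0 0 0.2;0.604 0.347 0.151 0 0 0 0.2;0.604 0.347 0.151 0 0 0 0.2;0.604 0.347 0.151 0 0 0 0.2;0.604 0.347 0.151 0 0 0 0.2;0.604 0.347 0.151 0 0 0 0.2;0.604 0.347 0.151 0 0 0 0.2"

```text
clock: 2.05
eef_pos: [407.5, -215.3, 200.2]
tool_rot: [-3.141, 0.001, 1.594]
force: [0.4, -0.7, -0.3]
width: 34.1
gripper_force: 0.0
```

Run:
```python
from h import *
s=read_state(); g=get_image("wrist"); cv2.imwrite("pics/w1.png",g["img"][:,:,::-1]); print(s["eef_pos"],{k:v for k,v in g.items() if k!="img"})
```

```text
[ 407.46073323 -215.31005601  200.18524049] {'vfov': 65.70646984690485, 'cx': 313.32662801665793, 'cy': 242.3207054113397, 'T_tool_cam': array([[ 2.69874858e-04,  9.54853826e-01,  2.97075913e-01,
         7.60828364e+01],
       [ 9.99999873e-01, -3.84196354e-04,  3.26436882e-04,
        -5.66322429e-01],
       [ 4.25834988e-04,  2.97075787e-01, -9.54853808e-01,
        -1.28366579e+02],
       [ 0.00000000e+00,  0.00000000e+00,  0.00000000e+00,
         1.00000000e+00]])}
```

View pics/w1.png

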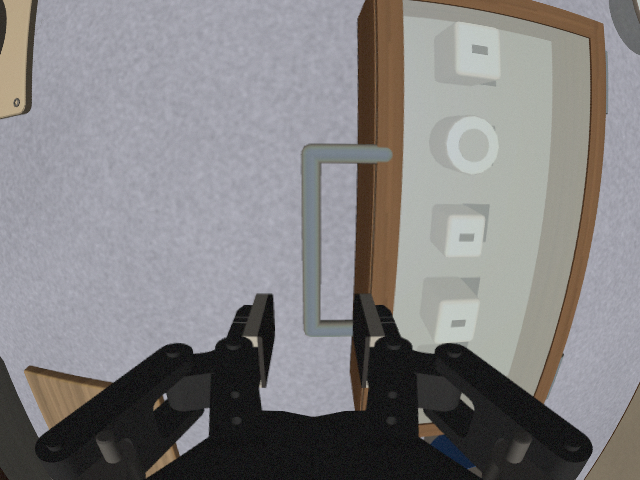

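move_arm --rows "0.01 0 0.06 0 0 0 0.34;0.01 0 0.12 0 0 0 0.34;0.01 0 0.18 0 0 0 0.34;0.01 0 0.23 0 0 0 0.34;0.01 0 0.27 0 0 0 0.34;0.01 0 0.3 0 0 0 0.34;0.01 0 0.32 0 0 0 0.34;0.01 0 0.32 0 0 0 0.34"

```text
clock: 2.77
eef_pos: [407.3, -211.3, 103.3]
tool_rot: [-3.14, -0.0, 1.595]
force: [-0.7, 0.2, -0.3]
width: 28.2
gripper_force: 0.0
```

Run:
```python
from h import *
s=read_state(); g=get_image("wrist"); cv2.imwrite("pics/w2.png",g["img"][:,:,::-1]); print(s["eef_pos"],s["force"],s["width"])
```

```text
[ 407.29084804 -211.32248899  103.27472017] [-0.68590979  0.20013646 -0.32021727] 28.188599097450613
```

View pics/w2.png

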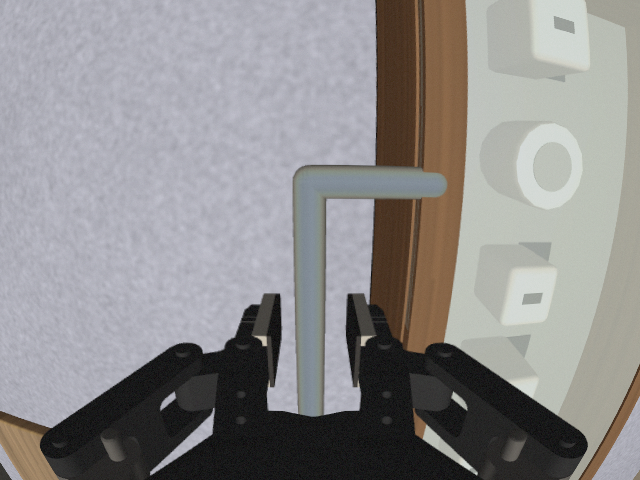

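move_arm --rows "0 0 0 0 0 0 1;0 0 0 0 0 0 1;0 0 0 0 0 0 1;0 0 0 0 0 0 1;0 0 0 0 0 0 1;0 0 0 0 0 0 1"

```text
clock: 3.32
eef_pos: [405.9, -211.1, 104.2]
tool_rot: [-3.138, 0.0, 1.596]
force: [-5.8, -1.3, 1.4]
width: 9.5
gripper_force: 58.6
```

Run:
```python
from h import *
s=read_state(); print(s["eef_pos"],s["force"],s["width"],s["gripper_force"])
# arc in tool axes (y=box x, z=down), radius 220, starting angle a0
H=np.array([626-0,95.5])
b=s["eef_pos"]; a0=np.arcsin((b[2]+5-95.5)/220); print(a0)
for a in np.linspace(a0,1.66,46): print(round((np.cos(a0)-np.cos(a))*220/300,3),-round((np.sin(a)-np.sin(a0))*220/300,3),end=' ; ')
```

```text
[ 405.94837143 -211.05187977  104.16880591] [-5.7555073  -1.29838324  1.40177111] 9.464371818056291 58.617403507232666
0.06217097905958049
0.0 -0.0 ; 0.002 -0.026 ; 0.005 -0.052 ; 0.009 -0.078 ; 0.014 -0.103 ; 0.02 -0.129 ; 0.026 -0.154 ; 0.034 -0.179 ; 0.042 -0.203 ; 0.051 -0.228 ; 0.061 -0.252 ; 0.072 -0.275 ; 0.084 -0.298 ; 0.097 -0.321 ; 0.11 -0.344 ; 0.125 -0.365 ; 0.139 -0.387 ; 0.155 -0.407 ; 0.172 -0.428 ; 0.189 -0.447 ; 0.207 -0.466 ; 0.225 -0.484 ; 0.244 -0.502 ; 0.264 -0.519 ; 0.284 -0.535 ; 0.305 -0.551 ; 0.327 -0.566 ; 0.349 -0.58 ; 0.371 -0.593 ; 0.394 -0.605 ; 0.417 -0.617 ; 0.441 -0.628 ; 0.465 -0.638 ; 0.49 -0.647 ; 0.514 -0.655 ; 0.539 -0.662 ; 0.564 -0.668 ; 0.59 -0.674 ; 0.616 -0.678 ; 0.641 -0.682 ; 0.667 -0.685 ; 0.693 -0.687 ; 0.719 -0.688 ; 0.745 -0.688 ; 0.771 -0.687 ; 0.797 -0.685 ;
```

move_arm --rows "0.002 -0.026 -0 0 0 0 1;0.002 -0 -0.026 0 0 0 1"

```text
clock: 3.48
eef_pos: [406.3, -211.0, 111.5]
tool_rot: [-3.14, 0.001, 1.596]
force: [-11.6, -6.3, -4.5]
width: 9.3
gripper_force: 59.3
```

move_arm --rows "-0.002 0.005 -0.026 0 0 0 1;-0.002 0.009 -0.052 0 0 0 1;-0.002 0.014 -0.077 0 0 0 1;-0.002 0.020 -0.103 0 0 0 1;-0.002 0.026 -0.128 0 0 0 1;-0.002 0.034 -0.153 0 0 0 1;-0.002 0.042 -0.177 0 0 0 1;-0.002 0.051 -0.202 0 0 0 1;-0.002 0.061 -0.226 0 0 0 1;-0.002 0.072 -0.249 0 0 0 1"

```text
clock: 4.32
eef_pos: [423.1, -210.6, 185.7]
tool_rot: [-3.129, -0.001, 1.595]
force: [-11.3, -4.3, -0.2]
width: 9.3
gripper_force: 58.5
```

Run:
```python
from h import *
g=get_image("scene"); cv2.imwrite("pics/s2.png",cv2.resize(g["img"][60:280,100:400],None,fx=2,fy=2)[:,:,::-1]);
```

```text
(no output)
```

View pics/s2.png

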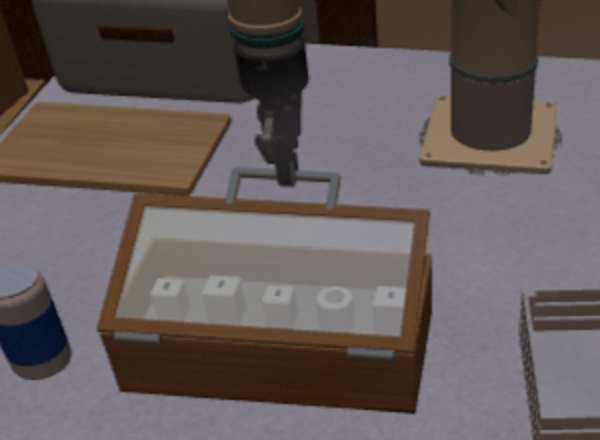

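move_arm --rows "0 0.012 -0.023 0 0 0 1;0 0.025 -0.046 0 0 0 1;0 0.038 -0.069 0 0 0 1;0 0.053 -0.09 0 0 0 1;0 0.067 -0.112 0 0 0 1;0 0.083 -0.132 0 0 0 1;0 0.1 -0.153 0 0 0 1;0 0.117 -0.172 0 0 0 1;0 0.135 -0.191 0 0 0 1;0 0.153 -0.209 0 0 0 1;0 0.172 -0.227 0 0 0 1;0 0.192 -0.244 0 0 0 1"

```text
clock: 5.37
eef_pos: [471.7, -209.4, 258.9]
tool_rot: [-3.109, -0.001, 1.593]
force: [-34.6, -0.1, 25.9]
width: 9.5
gripper_force: 59.8
```

Run:
```python
import numpy as np
from scipy.optimize import least_squares as L
P=np.array([[406,104.2],[406.3,111.5],[423.1,185.7],[471.7,258.9]])
r=L(lambda c:np.hypot(P[:,0]-c[0],P[:,1]-c[1])-220,[626,95]);print(r.x,r.fun)
r=L(lambda c:np.hypot(P[:,0]-c[0],P[:,1]-c[1])-c[2],[626,95,220]);print(r.x,r.fun)
```

```text
[626.14299927 101.95702478] [ 0.15442549  0.05002318 -0.36542747  0.19023024]
[632.87486824  99.16351141 226.92128308] [ 0.00948182 -0.01081644  0.00174176 -0.00040714]
```

Run:
```python
import numpy as np
for a in np.linspace(.82,1.67,26):
    x=626-220*np.cos(a);z=102+220*np.sin(a); print(round(a,2),round((x-486.5)/300,3),-round((z-259)/300,3))
```

```text
0.82 -0.035 -0.013
0.85 -0.017 -0.03
0.89 0.002 -0.046
0.92 0.022 -0.061
0.96 0.042 -0.076
0.99 0.063 -0.09
1.02 0.084 -0.103
1.06 0.105 -0.116
1.09 0.127 -0.128
1.13 0.149 -0.139
1.16 0.172 -0.149
1.19 0.195 -0.159
1.23 0.219 -0.167
1.26 0.242 -0.175
1.3 0.266 -0.182
1.33 0.29 -0.189
1.36 0.314 -0.194
1.4 0.339 -0.199
1.43 0.364 -0.203
1.47 0.388 -0.206
1.5 0.413 -0.208
1.53 0.438 -0.21
1.57 0.463 -0.21
1.6 0.488 -0.21
1.64 0.513 -0.208
1.67 0.538 -0.206
```

move_arm --rows "0 -0.035 -0.013 0 0 0 1;0 -0.017 -0.03 0 0 0 1;0 0.002 -0.046 0 0 0 1;0 0.022 -0.061 0 0 0 1;0 0.042 -0.076 0 0 0 1;0 0.063 -0.09 0 0 0 1;0 0.084 -0.103 0 0 0 1;0 0.105 -0.116 0 0 0 1;0 0.127 -0.128 0 0 0 1;0 0.149 -0.139 0 0 0 1;0 0.172 -0.149 0 0 0 1;0 0.195 -0.159 0 0 0 1"

```text
clock: 6.37
eef_pos: [544.3, -207.5, 309.3]
tool_rot: [-3.138, 0.001, 1.596]
force: [-8.9, -1.3, 8.8]
width: 9.4
gripper_force: 60.5
```

move_arm --rows "0 0.024 -0.008 0 0 0 1;0 0.047 -0.016 0 0 0 1;0 0.071 -0.023 0 0 0 1;0 0.095 -0.03 0 0 0 1;0 0.119 -0.035 0 0 0 1;0 0.144 -0.04 0 0 0 1;0 0.169 -0.044 0 0 0 1;0 0.193 -0.047 0 0 0 1;0 0.218 -0.049 0 0 0 1;0 0.243 -0.051 0 0 0 1;0 0.268 -0.051 0 0 0 1;0 0.28 -0.051 0 0 0 1"

```text
clock: 7.37
eef_pos: [631.8, -204.8, 325.1]
tool_rot: [3.138, 0.001, 1.598]
force: [-2.8, -1.2, 7.3]
width: 9.5
gripper_force: 61.4
```

move_arm --rows "0 0.008 0 0 0 0 1;0 0.016 0 0 0 0 1;0 0.024 0 0 0 0 1;0 0.032 0.001 0 0 0 1;0 0.038 0.001 0 0 0 1;0 0.044 0.002 0 0 0 1;0 0.05 0.002 0 0 0 1;0 0.05 0.002 0 0 0 1"

```text
clock: 8.03
eef_pos: [646.6, -204.0, 323.7]
tool_rot: [3.137, 0.0, 1.597]
force: [-0.9, -0.0, 5.7]
width: 9.4
gripper_force: 62.1
```

move_arm --rows "0 0.006 0 0 0 0 1;0 0.012 0 0 0 0 1;0 0.018 0 0 0 0 1;0 0.024 0 0 0 0 1;0 0.024 0 0 0 0 1"

```text
clock: 8.45
eef_pos: [647.5, -204.0, 323.6]
tool_rot: [-3.131, -0.001, 1.596]
force: [-16.8, 1.2, 14.3]
width: 9.1
gripper_force: 63.1
```

move_arm --rows "0 -0.02 0 0 0 0 1;0 -0.02 0 0 0 0 1;0 -0.02 0 0 0 0 0.34;0 -0.02 0 0 0 0 0.34;0 -0.02 0 0 0 0 0.34;0 -0.02 -0.03 0 0 0 0.34;0 -0.02 -0.06 0 0 0 0.34;0 -0.02 -0.1 0 0 0 0.34;0 -0.02 -0.15 0 0 0 0.34;0 -0.02 -0.2 0 0 0 0.34;0 -0.1 -0.2 0 0 0 0.34;0 -0.2 -0.2 0 0 0 0.34"

```text
clock: 9.45
eef_pos: [593.8, -204.8, 383.4]
tool_rot: [3.137, -0.0, 1.599]
force: [-0.9, 0.4, -0.3]
width: 27.9
gripper_force: 0.0
```

Run:
```python
from h import *
g=get_image("scene"); a=cv2.resize(g["img"][20:300,80:480],None,fx=2,fy=2)[:,:,::-1]; cv2.imwrite("pics/s3.png",a)
print(rel(box(-15,136,200),DOWN),rel(box(-15,-68,200),DOWN))
```

```text
(array([ 0.445, -0.212,  0.611]), array([-0.004,  0.001, -0.   ])) (array([-0.235, -0.211,  0.611]), array([-0.004,  0.001, -0.   ]))
```

View pics/s3.png

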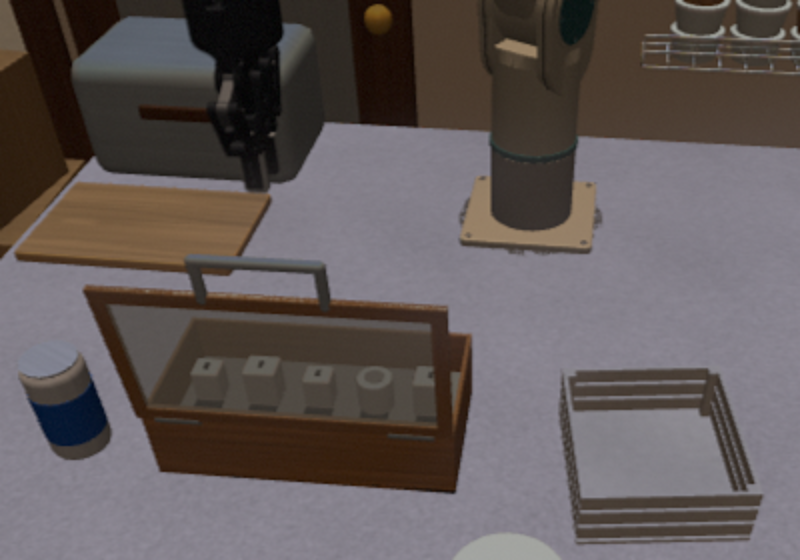

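move_arm --rows "0.1 -0.1 0 0 0 0 -0.4;0.2 -0.18 0 0 0 0 -0.4;0.3 -0.212 0.1 0 0 0 -0.4;0.4 -0.212 0.2 0 0 0 -0.4;0.445 -0.212 0.3 0 0 0 -0.4;0.445 -0.212 0.4 0 0 0 -0.4;0.445 -0.212 0.5 0 0 0 -0.4;0.445 -0.212 0.6 0 0 0 -0.4;0.445 -0.212 0.611 0 0 0 -0.4;0.445 -0.212 0.611 0 0 0 -0.4;0.445 -0.212 0.611 0 0 0 -0.4"

```text
clock: 10.42
eef_pos: [526.3, -73.9, 200.4]
tool_rot: [3.139, 0.0, 1.597]
force: [-0.3, -0.2, 0.6]
width: 59.7
gripper_force: 0.0
```

```bash
cat >> h.py <<'E'
def wray(g,s,u,v):
    f=240/np.tan(np.radians(g["vfov"]/2)); T=np.array(g["T_tool_cam"]); x,y=u-g["cx"],v-g["cy"]; r=np.hypot(x,y); th=r/f
    d=np.array([np.sin(th)*x/r,-np.sin(th)*y/r,-np.cos(th)]); Q=R.from_euler('xyz',s["tool_rot"])
    return Q.apply(T[:3,3])+s["eef_pos"], Q.apply(T[:3,:3]@d)
def wonz(g,s,u,v,z):
    o,d=wray(g,s,u,v); return o+d*(z-o[2])/d[2]
E
python3 - <<'E'
from h import *
s=read_state(); g=get_image("wrist"); cv2.imwrite("pics/w3.png",g["img"][:,:,::-1]); print(s["eef_pos"],s["tool_rot"],s["width"])
E
```

```text
[526.27573744 -73.87436032 200.35644395] [3.13910284e+00 1.25367929e-04 1.59698792e+00] 59.689094003684815
```

View pics/w3.png

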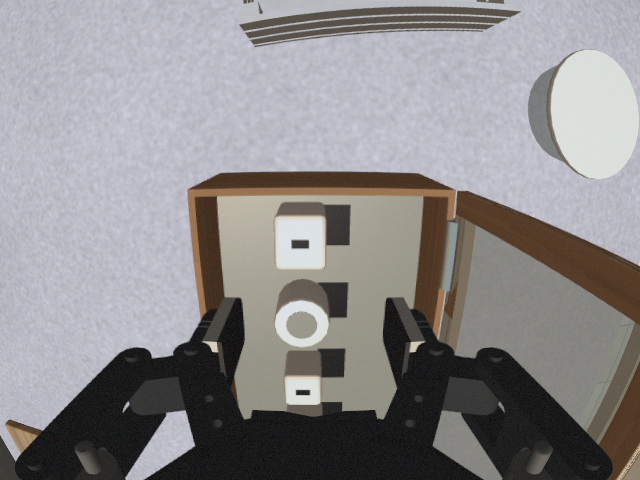

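Run:
```python
from h import *
s=read_state(); g=get_image("wrist")
for n,u,v,z in [("L136",300.5,243.5,87),("al",301.5,323,79),("s0",303,391,79)]: 
    p=wonz(g,s,u,v,z); print(n,p.round(1),(RZ.T@(p[:2]-C)).round(1))
for u,v in [(275,216),(326,216),(325,270),(275,269)]: print(wonz(g,s,u,v,87).round(1))
p=wonz(g,s,300.5,243.5,87)
print(rel([p[0],p[1],70],DOWN), rel(box(-15,136,65),DOWN))
```

```text
L136 [517.6 -74.3  87. ] [-14.8 136.1]
al [ 519.1 -141.    79. ] [-15.1  69.4]
s0 [ 521.1 -209.6   79. ] [-14.9   0.8]
[500.2 -55.4  87. ]
[534.4 -54.6  87. ]
[535.1 -93.4  87. ]
[500.  -93.5  87. ]
(array([-0.   , -0.032,  0.436]), array([ 0.003,  0.   , -0.   ])) (array([-0.   , -0.032,  0.453]), array([ 0.003,  0.   , -0.   ]))
```

move_arm --rows "0 -0.029 0.08 0 0 0 -0.4;0 -0.029 0.16 0 0 0 -0.4;0 -0.029 0.24 0 0 0 -0.4;0 -0.029 0.32 0 0 0 -0.4;0 -0.029 0.39 0 0 0 -0.4;0 -0.029 0.44 0 0 0 -0.4;0 -0.029 0.465 0 0 0 -0.4;0 -0.029 0.465 0 0 0 -0.4;0 -0.029 0.465 0 0 0 1;0 -0.029 0.465 0 0 0 1;0 -0.029 0.465 0 0 0 1;0 -0.029 0.465 0 0 0 1"

```text
clock: 11.52
eef_pos: [517.4, -74.3, 60.9]
tool_rot: [3.138, 0.0, 1.597]
force: [-0.4, -0.1, 6.8]
width: 35.2
gripper_force: 60.3
```

```bash
cat >> h.py <<'E'
def basket():
    t=get_image("top"); hs=cv2.cvtColor(t["img"],cv2.COLOR_RGB2HSV).astype(int); im=t["img"].astype(int)
    m=((hs[:,:,2]<105)&(im[:,:,0]>=im[:,:,2]-2)).astype(np.uint8); k=np.zeros_like(m); k[195:330,175:322]=m[195:330,175:322]
    n,l,st,_=cv2.connectedComponentsWithStats(k); 
    for i in range(1,n):
        if st[i,4]<6:k[l==i]=0
    pts=np.argwhere(k)[:,::-1].astype(np.float32); r=cv2.minAreaRect(pts); b=cv2.boxPoints(r)
    w=np.array([onz(t,*p,60) for p in b]); return t,len(pts),r,w
E
python3 - <<'E'
from h import *
t,n,r,w=basket(); print(n,r,w.round(0),w.mean(0)); 
s=read_state(); print(s["eef_pos"],s["width"],s["gripper_force"],s["force"])
E
```

```text
537 ((252.02005004882812, 253.0281524658203), (72.9276351928711, 67.83319091796875), 81.11934661865234) [[650. 295.  60.]
 [678. 105.  60.]
 [474.  74.  60.]
 [446. 263.  60.]] [562.00507266 184.2764032   60.        ]
[517.40520242 -74.31118156  60.89065531] 35.40735461748067 60.33621311187744 [0.24877747 0.74263753 7.44104754]
```

move_arm --rows "0 0 -0.01 0 0 0 1;0 0 -0.02 0 0 0 1;0 0 -0.035 0 0 0 1;0 0 -0.05 0 0 0 1;0 0 -0.07 0 0 0 1;0 0 -0.09 0 0 0 1;0 0 -0.13 0 0 0 1;0 0 -0.18 0 0 0 1;0 0 -0.25 0 0 0 1;0 0 -0.32 0 0 0 1;0 0 -0.4 0 0 0 1;0 0 -0.4 0 0 0 1"

```text
clock: 12.57
eef_pos: [518.4, -74.3, 184.1]
tool_rot: [3.134, 0.001, 1.597]
force: [-0.2, -0.1, -0.8]
width: 35.0
gripper_force: 62.5
```

```bash
cat >> h.py <<'E'
def bask(dx,dy,c=(562,184),yaw=0.146):
    return [c[0]+dx*np.cos(yaw)-dy*np.sin(yaw),c[1]+dx*np.sin(yaw)+dy*np.cos(yaw)]
E
python3 - <<'E'
from h import *
s=read_state(); print(s["eef_pos"],s["width"],s["gripper_force"],s["force"])
print(rel([*bask(-45,45),173],DOWN))
E
```

```text
[518.42450732 -74.25051093 184.08454134] 34.98605018131747 62.460973262786865 [-0.15664821 -0.0512804  -0.78573091]
(array([0.988, 0.001, 0.036]), array([0.005, 0.001, 0.   ]))
```

move_arm --rows "0.1 0 0 0 0 0 1;0.2 0 0 0 0 0 1;0.32 0 0 0 0 0 1;0.44 0 0 0 0 0 1;0.56 0 0 0 0 0 1;0.68 0 0 0 0 0 1;0.8 0 0 0 0 0 1;0.9 0 0 0 0 0 1;0.96 0 0 0 0 0 1;0.988 0 0 0 0 0 1;0.988 0 0.05 0 0 0 1;0.988 0 0.08 0 0 0 1"

```text
clock: 13.57
eef_pos: [507.9, 221.5, 154.8]
tool_rot: [-3.141, 0.001, 1.597]
force: [0.4, -0.9, -0.6]
width: 35.4
gripper_force: 62.4
```

Run:
```python
from h import *
s=read_state(); print(s["eef_pos"],s["width"],s["gripper_force"],s["force"])
g=get_image("wrist"); cv2.imwrite("pics/w4.png",g["img"][:,:,::-1])
print(rel([*bask(-45,45),64],DOWN))
```

```text
[507.94716489 221.5196163  154.78695501] 35.418046052157656 62.433024644851685 [ 0.35720335 -0.89344544 -0.61035977]
(array([0.007, 0.015, 0.296]), array([-0.003,  0.002, -0.   ]))
```

View pics/w4.png

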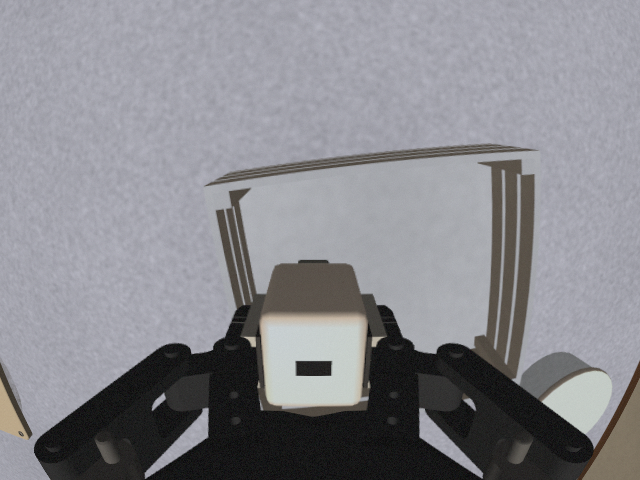

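move_arm --rows "0 0.05 0.06 0 0 0 1;0 0.05 0.12 0 0 0 1;0 0.05 0.18 0 0 0 1;0 0.05 0.24 0 0 0 1;0 0.05 0.28 0 0 0 1;0 0.05 0.305 0 0 0 1;0 0.05 0.305 0 0 0 1;0 0.05 0.305 0 0 0 0.3;0 0.05 0.305 0 0 0 -0.1;0 0.05 0.305 0 0 0 -0.2;0 0.05 0.305 0 0 0 -0.2;0 0.05 0.28 0 0 0 -0.2"

```text
clock: 14.62
eef_pos: [522.9, 222.2, 71.2]
tool_rot: [-3.141, 0.001, 1.597]
force: [-0.0, -0.0, -0.3]
width: 51.3
gripper_force: 0.0
```

move_arm --rows "0 0 -0.05 0 0 0 -0.2;0 0 -0.1 0 0 0 -0.2;0 0 -0.2 0 0 0 -0.2;0 0 -0.3 0 0 0 -0.2;0 0 -0.38 0 0 0 -0.2;-0.1 0 -0.4 0 0 0 -0.3;-0.22 0 -0.4 0 0 0 -0.3;-0.34 0 -0.4 0 0 0 -0.3;-0.46 0 -0.4 0 0 0 -0.3;-0.58 0 -0.4 0 0 0 -0.3;-0.7 0 -0.4 0 0 0 -0.3;-0.82 0 -0.4 0 0 0 -0.3"

```text
clock: 15.62
eef_pos: [529.7, -25.1, 192.4]
tool_rot: [3.14, 0.0, 1.597]
force: [1.2, -0.8, -0.3]
width: 55.7
gripper_force: 0.0
```

Run:
```python
from h import *
t,n,r,w=basket(); print(n,r,w.mean(0)); 
cv2.imwrite("pics/t5.png",cv2.resize(t["img"][195:315,180:480],None,fx=2.66,fy=2.66)[:,:,::-1])
for y,z in [(0,180),(-68,180),(-136,180)]: print(rel(box(-15,y,z),DOWN))
```

```text
1003 ((267.5, 263.5), (101.0, 107.0), 90.0) [532.47469099 140.68218514  60.        ]
(array([-0.583, -0.037,  0.044]), array([-0.   ,  0.005, -0.007]))
(array([-0.809, -0.035,  0.046]), array([-0.   ,  0.005, -0.007]))
(array([-1.036, -0.032,  0.047]), array([-0.   ,  0.005, -0.007]))
```

View pics/t5.png

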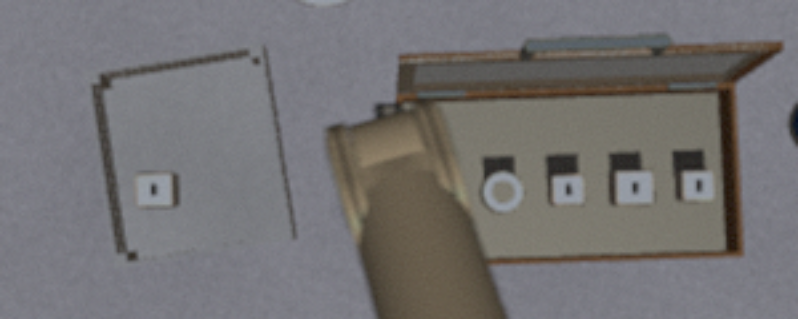

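move_arm --rows "-0.1 -0.02 0 0 0 0 -0.3;-0.22 -0.044 0 0 0 0 -0.3;-0.34 -0.044 0 0 0 0 -0.3;-0.46 -0.044 0 0 0 0 -0.3;-0.56 -0.044 0 0 0 0 -0.3;-0.61 -0.044 0 0 0 0 -0.3;-0.62 -0.044 0 0 0 0 -0.3;-0.62 -0.044 0 0 0 0 -0.3;-0.62 -0.044 0 0 0 0 -0.3;-0.62 -0.044 0 0 0 0 -0.3"

```text
clock: 16.5
eef_pos: [521.8, -207.4, 191.7]
tool_rot: [3.141, -0.001, 1.6]
force: [0.4, 0.1, 0.3]
width: 55.3
gripper_force: 0.0
```

Run:
```python
from h import *
s=read_state(); print(s["eef_pos"],s["width"]); print(rel(box(-15,0.4,57),DOWN))
```

```text
[ 521.81749812 -207.4013481   191.69778725] 55.33107166581195
(array([-0.009, -0.003,  0.449]), array([ 0.   , -0.001,  0.002]))
```

move_arm --rows "-0.009 -0.003 0.08 0 0 0 -0.3;-0.009 -0.003 0.16 0 0 0 -0.3;-0.009 -0.003 0.24 0 0 0 -0.3;-0.009 -0.003 0.32 0 0 0 -0.3;-0.009 -0.003 0.39 0 0 0 -0.3;-0.009 -0.003 0.43 0 0 0 -0.3;-0.009 -0.003 0.45 0 0 0 -0.3;-0.009 -0.003 0.45 0 0 0 -0.3;-0.009 -0.003 0.45 0 0 0 1;-0.009 -0.003 0.45 0 0 0 1;-0.009 -0.003 0.45 0 0 0 1;-0.009 -0.003 0.45 0 0 0 1"

```text
clock: 17.5
eef_pos: [521.4, -212.5, 57.6]
tool_rot: [3.14, 0.001, 1.597]
force: [-0.9, 0.4, 6.6]
width: 31.3
gripper_force: 60.2
```

move_arm --rows "0 0 -0.01 0 0 0 1;0 0 -0.02 0 0 0 1;0 0 -0.035 0 0 0 1;0 0 -0.05 0 0 0 1;0 0 -0.07 0 0 0 1;0 0 -0.09 0 0 0 1;0 0 -0.13 0 0 0 1;0 0 -0.18 0 0 0 1;0 0 -0.25 0 0 0 1;0 0 -0.32 0 0 0 1;0 0 -0.4 0 0 0 1;0 0 -0.4 0 0 0 1"

```text
clock: 18.5
eef_pos: [523.7, -213.2, 182.0]
tool_rot: [3.133, 0.003, 1.597]
force: [0.5, -0.9, -0.9]
width: 31.3
gripper_force: 61.7
```

move_arm --rows "0.06 0 0 0 0 0 1;0.15 0 0 0 0 0 1;0.25 0 0 0 0 0 1;0.35 0 0 0 0 0 1;0.45 0 0 0 0 0 1;0.55 0 0 0 0 0 1;0.65 0 0 0 0 0 1;0.75 0 0 0 0 0 1;0.85 0 0 0 0 0 1;0.92 0 0 0 0 0 1;0.96 0 0 0 0 0 1;0.96 0 0 0 0 0 1"

```text
clock: 19.5
eef_pos: [513.1, 78.8, 177.0]
tool_rot: [3.14, -0.002, 1.602]
force: [0.4, 0.3, -0.9]
width: 31.4
gripper_force: 61.7
```

Run:
```python
from h import *
s=read_state(); print(s["eef_pos"],s["width"],s["gripper_force"])
t=get_image("top"); d=np.abs(t["img"].astype(int)-np.load("im0.npz")["t"]).max(2)>30
print(np.argwhere(d[200:300,205:245]).shape)
print(rel([*bask(-40,-40),62],DOWN))
```

```text
[513.09974928  78.78004147 177.00310698] 31.3861815964723 61.680675745010376
(112, 2)
(array([0.207, 0.056, 0.382]), array([0.   , 0.   , 0.002]))
```

move_arm --rows "0.08 0.03 0 0 0 0 1;0.16 0.056 0.02 0 0 0 1;0.207 0.056 0.06 0 0 0 1;0.207 0.056 0.1 0 0 0 1;0.207 0.056 0.1 0 0 0 1"

```text
clock: 19.97
eef_pos: [527.3, 135.9, 144.5]
tool_rot: [-3.138, 0.002, 1.596]
force: [-0.8, -0.6, -1.1]
width: 31.2
gripper_force: 61.7
```

```bash
cat >> h.py <<'E'
def moved():
    t=get_image("top"); a=t["img"].astype(int);b=np.load("im0.npz")["t"].astype(int); d=np.abs(a-b).max(2)>25
    return d[215:290,210:230].sum(), d[205:225,228:280].sum()
E
python3 - <<'E'
from h import *
print(moved(),rel([*bask(-40,-40),62],DOWN))
E
```

```text
(np.int64(116), np.int64(0)) (array([0.012, 0.003, 0.278]), array([-0.002,  0.002, -0.001]))
```

Run:
```python
from h import *
t=get_image("top"); a=t["img"].astype(int);b=np.load("im0.npz")["t"].astype(int); d=np.abs(a-b).max(2)>25
q=np.argwhere(d[215:290,210:230]); print(q.min(0),q.max(0))
o=np.hstack([t["img"][190:320,180:310],np.load("im0.npz")["t"][190:320,180:310]]); cv2.imwrite("pics/t6.png",cv2.resize(o,None,fx=3,fy=3)[:,:,::-1])
```

```text
[35 12] [57 19]
```

View pics/t6.png

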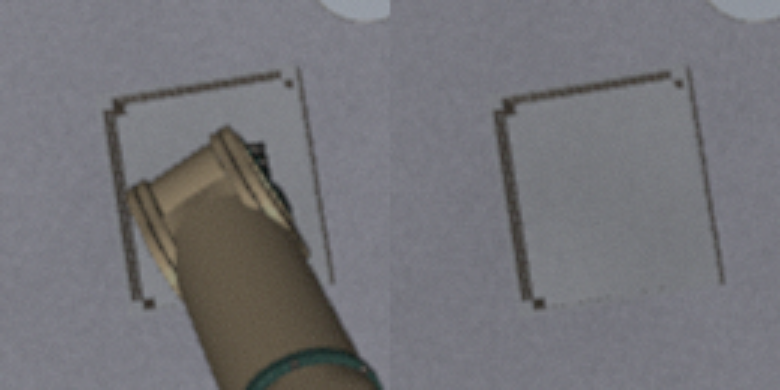

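move_arm --rows "0.012 0.003 0.08 0 0 0 1;0.012 0.003 0.16 0 0 0 1;0.012 0.003 0.23 0 0 0 1;0.012 0.003 0.275 0 0 0 1;0.012 0.003 0.285 0 0 0 1;0.012 0.003 0.285 0 0 0 1;0.012 0.003 0.285 0 0 0 0.3;0.012 0.003 0.285 0 0 0 -0.1;0.012 0.003 0.285 0 0 0 -0.2;0.012 0.003 0.285 0 0 0 -0.2;0.012 0.003 0.26 0 0 0 -0.2;0.012 0.003 0.2 0 0 0 -0.2"

```text
clock: 21.07
eef_pos: [527.8, 141.2, 85.7]
tool_rot: [-3.138, 0.001, 1.597]
force: [0.3, 0.4, -0.7]
width: 51.1
gripper_force: 0.0
```

move_arm --rows "0 0 -0.12 0 0 0 -0.2;0 0 -0.24 0 0 0 -0.2;0 0 -0.3 0 0 0 -0.2;-0.1 0 -0.3 0 0 0 -0.3;-0.22 0 -0.3 0 0 0 -0.3;-0.34 0 -0.3 0 0 0 -0.3;-0.46 0 -0.3 0 0 0 -0.3;-0.58 0 -0.3 0 0 0 -0.3;-0.7 0 -0.3 0 0 0 -0.3;-0.82 0 -0.3 0 0 0 -0.3;-0.94 0 -0.3 0 0 0 -0.3;-1 0 -0.3 0 0 0 -0.3"

```text
clock: 22.07
eef_pos: [536.3, -164.3, 177.0]
tool_rot: [3.141, 0.003, 1.591]
force: [-1.3, -0.0, 0.8]
width: 55.7
gripper_force: 0.0
```

move_arm --rows "0 0 0 0 0 0 -0.3;0 0 0 0 0 0 -0.3;0 0 0 0 0 0 -0.3"

```text
clock: 22.32
eef_pos: [537.1, -156.9, 176.8]
tool_rot: [3.141, -0.001, 1.598]
force: [-0.7, 0.5, 0.0]
width: 55.8
gripper_force: 0.0
```

Run:
```python
from h import *
s=read_state(); print(s["eef_pos"]); print(rel(box(-15,-68,61),DOWN))
```

```text
[ 537.05225167 -156.92668976  176.84544576]
(array([-0.404, -0.059,  0.386]), array([ 0.   , -0.001,  0.001]))
```

Next: charger at −68 (large).

move_arm --rows "-0.1 -0.03 0 0 0 0 -0.3;-0.22 -0.059 0 0 0 0 -0.3;-0.32 -0.059 0 0 0 0 -0.3;-0.38 -0.059 0 0 0 0 -0.3;-0.404 -0.059 0.02 0 0 0 -0.3;-0.404 -0.059 0.08 0 0 0 -0.3;-0.404 -0.059 0.12 0 0 0 -0.3;-0.404 -0.059 0.12 0 0 0 -0.3;-0.404 -0.059 0.12 0 0 0 -0.3"

```text
clock: 23.07
eef_pos: [522.4, -277.3, 139.6]
tool_rot: [-3.14, -0.002, 1.6]
force: [0.2, -0.2, 0.4]
width: 55.0
gripper_force: 0.0
```

Run:
```python
from h import *
s=read_state(); print(s["eef_pos"]); print(rel(box(-15,-68,61),DOWN))
```

```text
[ 522.3695511  -277.333939    139.55384406]
(array([-0.004,  0.002,  0.262]), array([-0.001, -0.001,  0.002]))
```

move_arm --rows "-0.003 0.002 0.08 0 0 0 -0.3;-0.003 0.002 0.16 0 0 0 -0.3;-0.003 0.002 0.22 0 0 0 -0.3;-0.003 0.002 0.255 0 0 0 -0.3;-0.003 0.002 0.262 0 0 0 -0.3;-0.003 0.002 0.262 0 0 0 -0.3;-0.003 0.002 0.262 0 0 0 1;-0.003 0.002 0.262 0 0 0 1;-0.003 0.002 0.262 0 0 0 1;-0.003 0.002 0.262 0 0 0 1;-0.003 0.002 0.262 0 0 0 1"

```text
clock: 23.98
eef_pos: [523.5, -281.0, 63.2]
tool_rot: [3.14, 0.001, 1.597]
force: [-2.3, 0.7, 5.7]
width: 35.3
gripper_force: 60.6
```

move_arm --rows "0 0 -0.01 0 0 0 1;0 0 -0.02 0 0 0 1;0 0 -0.035 0 0 0 1;0 0 -0.05 0 0 0 1;0 0 -0.07 0 0 0 1;0 0 -0.09 0 0 0 1;0 0 -0.13 0 0 0 1;0 0 -0.18 0 0 0 1;0 0 -0.25 0 0 0 1;0 0 -0.32 0 0 0 1;0 0 -0.4 0 0 0 1;0 0 -0.4 0 0 0 1"

```text
clock: 24.98
eef_pos: [526.6, -281.8, 187.9]
tool_rot: [3.132, 0.005, 1.597]
force: [1.4, -0.4, -0.0]
width: 35.1
gripper_force: 62.2
```

move_arm --rows "0.06 0 0 0 0 0 1;0.15 0 0 0 0 0 1;0.25 0 0 0 0 0 1;0.35 0 0 0 0 0 1;0.45 0.02 0 0 0 0 1;0.55 0.04 0 0 0 0 1;0.65 0.06 0 0 0 0 1;0.75 0.08 0 0 0 0 1;0.85 0.1 0 0 0 0 1;0.92 0.12 0 0 0 0 1;0.98 0.14 0 0 0 0 1;1 0.16 0 0 0 0 1"

```text
clock: 25.98
eef_pos: [563.7, 24.8, 182.8]
tool_rot: [3.14, -0.002, 1.602]
force: [0.2, -0.2, -0.7]
width: 35.1
gripper_force: 62.2
```

Run:
```python
from h import *
s=read_state(); print(s["eef_pos"],s["width"]); print(moved(),rel([*bask(40,40),150],DOWN),rel([*bask(45,-40),150],DOWN))
```

```text
[563.6679869   24.82723109 182.76442684] 35.080373067040334
(np.int64(0), np.int64(0)) (array([0.68 , 0.123, 0.111]), array([ 0.002, -0.002,  0.003])) (array([0.417, 0.17 , 0.111]), array([ 0.002, -0.002,  0.003]))
```

move_arm --rows "0.1 0.05 0 0 0 0 1;0.2 0.1 0 0 0 0 1;0.3 0.123 0 0 0 0 1;0.42 0.123 0 0 0 0 1;0.54 0.123 0 0 0 0 1;0.64 0.123 0.03 0 0 0 1;0.69 0.123 0.07 0 0 0 1;0.69 0.123 0.11 0 0 0 1;0.69 0.123 0.11 0 0 0 1;0.69 0.123 0.11 0 0 0 1"

```text
clock: 26.87
eef_pos: [594.8, 225.0, 148.0]
tool_rot: [-3.14, 0.003, 1.594]
force: [-0.3, -1.3, -0.2]
width: 35.7
gripper_force: 62.2
```

Run:
```python
from h import *
s=read_state(); print(s["eef_pos"],s["width"]); print(rel([*bask(40,40),66],DOWN))
```

```text
[594.83590891 225.04945158 147.97412763] 35.72215542048111
(array([0.015, 0.004, 0.273]), array([-0.001,  0.002, -0.002]))
```

move_arm --rows "0.01 0.003 0.08 0 0 0 1;0.01 0.003 0.16 0 0 0 1;0.01 0.003 0.23 0 0 0 1;0.01 0.003 0.265 0 0 0 1;0.01 0.003 0.275 0 0 0 1;0.01 0.003 0.275 0 0 0 1;0.01 0.003 0.275 0 0 0 0.3;0.01 0.003 0.275 0 0 0 -0.1;0.01 0.003 0.275 0 0 0 -0.2;0.01 0.003 0.275 0 0 0 -0.2;0.01 0.003 0.25 0 0 0 -0.2;0.01 0.003 0.2 0 0 0 -0.2"

```text
clock: 27.87
eef_pos: [594.4, 230.8, 88.1]
tool_rot: [-3.139, 0.001, 1.597]
force: [-0.7, 0.1, -0.5]
width: 50.9
gripper_force: 0.0
```

move_arm --rows "0 0 -0.12 0 0 0 -0.2;0 0 -0.24 0 0 0 -0.2;0 0 -0.35 0 0 0 -0.2;-0.1 -0.03 -0.36 0 0 0 -0.3;-0.22 -0.06 -0.36 0 0 0 -0.3;-0.34 -0.09 -0.36 0 0 0 -0.3;-0.46 -0.12 -0.36 0 0 0 -0.3;-0.58 -0.15 -0.36 0 0 0 -0.3;-0.7 -0.18 -0.36 0 0 0 -0.3;-0.82 -0.21 -0.36 0 0 0 -0.3;-0.94 -0.24 -0.36 0 0 0 -0.3;-1 -0.25 -0.36 0 0 0 -0.3"

```text
clock: 28.87
eef_pos: [526.5, -76.2, 197.4]
tool_rot: [-3.14, 0.003, 1.592]
force: [-0.6, -0.9, -0.2]
width: 55.3
gripper_force: 0.0
```

move_arm --rows "-0.1 0 0 0 0 0 -0.3;-0.22 0 0 0 0 0 -0.3;-0.34 0 0 0 0 0 -0.3;-0.46 0 0 0 0 0 -0.3;-0.58 0 0 0 0 0 -0.3;-0.7 -0.03 0 0 0 0 -0.3;-0.8 -0.06 0 0 0 0 -0.3;-0.85 -0.06 0 0 0 0 -0.3;-0.85 -0.06 0 0 0 0 -0.3;-0.85 -0.06 0 0 0 0 -0.3;-0.85 -0.06 0 0 0 0 -0.3"

```text
clock: 29.78
eef_pos: [518.0, -323.8, 197.1]
tool_rot: [3.141, -0.001, 1.599]
force: [0.0, 0.0, 0.2]
width: 55.5
gripper_force: 0.0
```

Run:
```python
from h import *
s=read_state(); print(s["eef_pos"],s["width"]); print(moved(),rel(box(-15,-136,57),DOWN))
```

```text
[ 517.95150377 -323.76200342  197.14644108] 55.47063987675054
(np.int64(24), np.int64(0)) (array([-0.077,  0.019,  0.467]), array([ 0.001, -0.001,  0.002]))
```

move_arm --rows "-0.04 0.019 0 0 0 0 -0.3;-0.077 0.019 0.02 0 0 0 -0.3;-0.077 0.019 0.1 0 0 0 -0.3;-0.077 0.019 0.18 0 0 0 -0.3;-0.077 0.019 0.2 0 0 0 -0.3;-0.077 0.019 0.2 0 0 0 -0.3;-0.077 0.019 0.2 0 0 0 -0.3"

```text
clock: 30.42
eef_pos: [523.8, -348.4, 136.9]
tool_rot: [3.141, -0.0, 1.598]
force: [0.6, 0.9, -0.6]
width: 55.6
gripper_force: 0.0
```

Run:
```python
from h import *
s=read_state(); print(s["eef_pos"]); print(rel(box(-15,-136,57),DOWN))
t=get_image("top"); o=cv2.resize(t["img"][190:320,180:480],None,fx=2.66,fy=2.66)[:,:,::-1]; cv2.imwrite("pics/t7.png",o)
```

```text
[ 523.77646169 -348.37940207  136.93026618]
(array([0.007, 0.003, 0.266]), array([ 0.   , -0.   ,  0.001]))
```

View pics/t7.png

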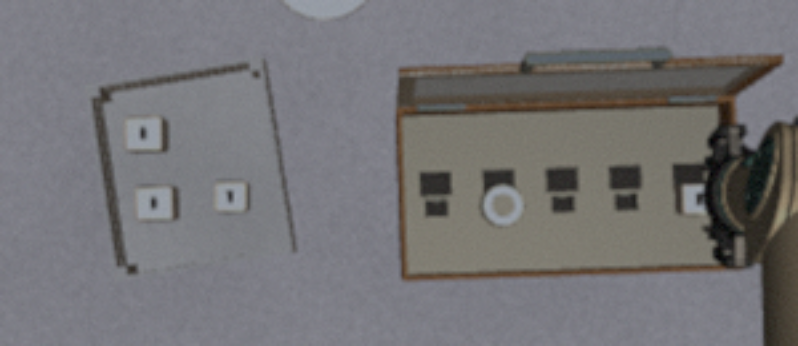

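move_arm --rows "0.007 0.003 0.08 0 0 0 -0.3;0.007 0.003 0.16 0 0 0 -0.3;0.007 0.003 0.22 0 0 0 -0.3;0.007 0.003 0.255 0 0 0 -0.3;0.007 0.003 0.266 0 0 0 -0.3;0.007 0.003 0.266 0 0 0 -0.3;0.007 0.003 0.266 0 0 0 1;0.007 0.003 0.266 0 0 0 1;0.007 0.003 0.266 0 0 0 1;0.007 0.003 0.266 0 0 0 1;0.007 0.003 0.266 0 0 0 1"

```text
clock: 31.38
eef_pos: [525.0, -347.4, 58.6]
tool_rot: [3.139, 0.002, 1.597]
force: [-1.1, 0.4, 7.2]
width: 31.6
gripper_force: 60.4
```

move_arm --rows "0 0 -0.01 0 0 0 1;0 0 -0.02 0 0 0 1;0 0 -0.035 0 0 0 1;0 0 -0.05 0 0 0 1;0 0 -0.07 0 0 0 1;0 0 -0.09 0 0 0 1;0 0 -0.13 0 0 0 1;0 0 -0.18 0 0 0 1;0 0 -0.25 0 0 0 1;0 0 -0.32 0 0 0 1;0 0 -0.4 0 0 0 1;0 0 -0.4 0 0 0 1"

```text
clock: 32.38
eef_pos: [527.3, -348.2, 183.5]
tool_rot: [3.133, 0.005, 1.597]
force: [1.4, -0.7, 0.2]
width: 31.2
gripper_force: 61.8
```

move_arm --rows "0.06 0 0 0 0 0 1;0.15 0 0 0 0 0 1;0.25 0 0 0 0 0 1;0.35 0 0 0 0 0 1;0.45 0 0 0 0 0 1;0.55 0.02 0 0 0 0 1;0.65 0.04 0 0 0 0 1;0.75 0.06 0 0 0 0 1;0.85 0.08 0 0 0 0 1;0.92 0.1 0 0 0 0 1;0.98 0.11 0 0 0 0 1;1 0.12 0 0 0 0 1"

```text
clock: 33.38
eef_pos: [552.7, -41.7, 177.9]
tool_rot: [3.14, -0.002, 1.602]
force: [0.5, 0.6, -1.5]
width: 31.4
gripper_force: 61.7
```

Run:
```python
from h import *
s=read_state(); print(s["eef_pos"],s["width"]); print(moved(),rel([*bask(42,-42),150],DOWN))
```

```text
[552.72962785 -41.72578393 177.93776887] 31.39465568500562
(np.int64(25), np.int64(0)) (array([0.63 , 0.207, 0.094]), array([ 0.001, -0.001,  0.003]))
```

move_arm --rows "0.1 0.05 0 0 0 0 1;0.2 0.1 0 0 0 0 1;0.32 0.15 0 0 0 0 1;0.44 0.2 0 0 0 0 1;0.56 0.207 0 0 0 0 1;0.63 0.207 0.03 0 0 0 1;0.645 0.207 0.07 0 0 0 1;0.645 0.207 0.1 0 0 0 1;0.645 0.207 0.1 0 0 0 1;0.645 0.207 0.1 0 0 0 1"

```text
clock: 34.27
eef_pos: [609.3, 145.6, 146.2]
tool_rot: [-3.14, 0.003, 1.594]
force: [-0.7, -0.7, -1.3]
width: 31.1
gripper_force: 61.7
```

Run:
```python
from h import *
s=read_state(); print(s["eef_pos"],s["width"]); print(moved(),rel([*bask(42,-42),62],DOWN))
```

```text
[609.25552514 145.56206273 146.16188752] 31.103653671309075
(np.int64(171), np.int64(706)) (array([ 0.009, -0.   ,  0.283]), array([-0.   ,  0.001, -0.002]))
```

move_arm --rows "0.006 0 0.08 0 0 0 1;0.006 0 0.16 0 0 0 1;0.006 0 0.23 0 0 0 1;0.006 0 0.275 0 0 0 1;0.006 0 0.285 0 0 0 1;0.006 0 0.285 0 0 0 1;0.006 0 0.285 0 0 0 0.3;0.006 0 0.285 0 0 0 -0.1;0.006 0 0.285 0 0 0 -0.2;0.006 0 0.285 0 0 0 -0.2;0.006 0 0.25 0 0 0 -0.2;0.006 0 0.2 0 0 0 -0.2"

```text
clock: 35.32
eef_pos: [608.5, 150.7, 86.9]
tool_rot: [-3.14, 0.001, 1.597]
force: [-0.1, -0.6, 0.2]
width: 51.2
gripper_force: 0.0
```

move_arm --rows "0 0 -0.12 0 0 0 -0.2;0 0 -0.24 0 0 0 -0.2;0 0 -0.36 0 0 0 -0.2;0 0 -0.48 0 0 0 -0.2;0 0 -0.6 0 0 0 -0.2;-0.1 0 -0.72 0 0 0 0.3;-0.22 -0.05 -0.84 0 0 0 0.3;-0.34 -0.1 -0.96 0 0 0 0.3;-0.46 -0.15 -1 0 0 0 0.3;-0.58 -0.2 -1 0 0 0 0.3;-0.7 -0.2 -1 0 0 0 0.3;-0.8 -0.2 -1 0 0 0 0.3"

```text
clock: 36.32
eef_pos: [554.4, -89.4, 389.9]
tool_rot: [3.138, 0.001, 1.599]
force: [0.9, -0.1, -0.4]
width: 30.0
gripper_force: 0.0
```

Run:
```python
from h import *
s=read_state(); print(s["eef_pos"],s["width"]); print(rel([600,-204,383],DOWN))
g=get_image("scene"); cv2.imwrite("pics/s8.png",cv2.resize(g["img"][60:320,80:480],None,fx=2,fy=2)[:,:,::-1])
```

```text
[554.42059023 -89.4306622  389.85806219] 30.02542911597198
(array([-0.386,  0.141,  0.024]), array([0.002, 0.001, 0.001]))
```

View pics/s8.png

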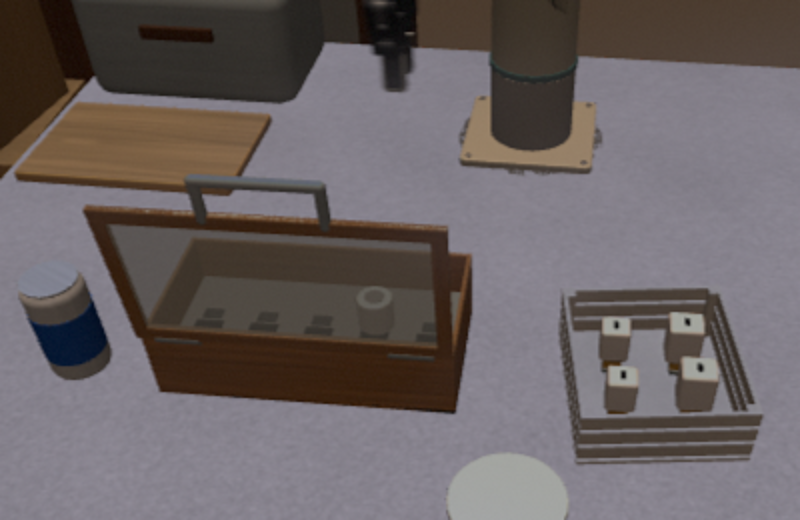

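move_arm --rows "-0.1 0.08 0 0 0 0 0.15;-0.2 0.16 0.02 0 0 0 0.15;-0.3 0.24 0.02 0 0 0 0.15;-0.37 0.29 0.02 0 0 0 0.15;-0.387 0.296 0.02 0 0 0 0.15;-0.387 0.296 0.02 0 0 0 0.15;-0.387 0.296 0.02 0 0 0 0.15;-0.387 0.296 0.02 0 0 0 0.15"

```text
clock: 37.03
eef_pos: [647.0, -200.0, 381.7]
tool_rot: [3.141, -0.001, 1.599]
force: [0.4, 0.3, 0.7]
width: 36.2
gripper_force: 0.0
```

Run:
```python
from h import *
s=read_state(); print(s["eef_pos"],s["width"]); print(rel([646.5,-204.5,315],DOWN))
g=get_image("wrist"); cv2.imwrite("pics/w9.png",g["img"][:,:,::-1])
```

```text
[ 646.99996196 -200.01559278  381.72613906] 36.16202771406767
(array([-0.015, -0.002,  0.222]), array([ 0.   , -0.001,  0.002]))
```

View pics/w9.png

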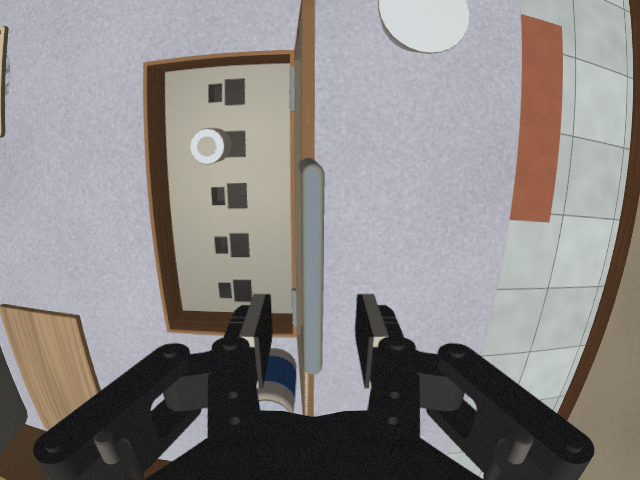

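move_arm --rows "-0.015 -0.002 0.06 0 0 0 0.15;-0.015 -0.002 0.12 0 0 0 0.15;-0.015 -0.002 0.17 0 0 0 0.15;-0.015 -0.002 0.2 0 0 0 0.15;-0.015 -0.002 0.22 0 0 0 0.15;-0.015 -0.002 0.22 0 0 0 0.15;-0.015 -0.002 0.22 0 0 0 1;-0.015 -0.002 0.22 0 0 0 1;-0.015 -0.002 0.22 0 0 0 1;-0.015 -0.002 0.22 0 0 0 1;-0.015 -0.002 0.22 0 0 0 1"

```text
clock: 38.0
eef_pos: [647.2, -206.5, 316.2]
tool_rot: [3.14, 0.0, 1.597]
force: [-3.0, 1.2, 5.8]
width: 9.3
gripper_force: 58.7
```

Run:
```python
from h import *
s=read_state(); print(s["eef_pos"],s["width"],s["force"])
x0,z0=s["eef_pos"][0],s["eef_pos"][2]
cz=z0-220*np.sin(1.65); cx=x0+220*np.cos(1.65); print(cx,cz)
L=[((x0-0)*0+ (cx-220*np.cos(a)-x0)/300, -(cz+220*np.sin(a)-z0)/300) for a in np.linspace(1.65,-0.01,51)]
for i in range(0,50,12):
    b=L[i]; print(';'.join(f"0 {p[0]-b[0]:.3f} {p[1]-b[1]:.3f} 0 0 0 1" for p in L[i+1:i+13]))
```

```text
[ 647.23012023 -206.54897401  316.20932374] 9.31695019410632 [-2.97385836  1.21920599  5.77710934]
629.8235246960619 96.89901748192375
0 -0.024 -0.002 0 0 0 1;0 -0.049 -0.002 0 0 0 1;0 -0.073 -0.002 0 0 0 1;0 -0.097 -0.001 0 0 0 1;0 -0.122 0.000 0 0 0 1;0 -0.146 0.003 0 0 0 1;0 -0.170 0.006 0 0 0 1;0 -0.194 0.010 0 0 0 1;0 -0.218 0.015 0 0 0 1;0 -0.241 0.021 0 0 0 1;0 -0.265 0.027 0 0 0 1;0 -0.288 0.035 0 0 0 1
0 -0.023 0.008 0 0 0 1;0 -0.046 0.017 0 0 0 1;0 -0.068 0.026 0 0 0 1;0 -0.090 0.037 0 0 0 1;0 -0.112 0.048 0 0 0 1;0 -0.133 0.059 0 0 0 1;0 -0.154 0.072 0 0 0 1;0 -0.175 0.085 0 0 0 1;0 -0.195 0.099 0 0 0 1;0 -0.214 0.113 0 0 0 1;0 -0.233 0.128 0 0 0 1;0 -0.252 0.144 0 0 0 1
0 -0.018 0.016 0 0 0 1;0 -0.036 0.033 0 0 0 1;0 -0.053 0.051 0 0 0 1;0 -0.069 0.069 0 0 0 1;0 -0.085 0.087 0 0 0 1;0 -0.100 0.106 0 0 0 1;0 -0.114 0.126 0 0 0 1;0 -0.128 0.146 0 0 0 1;0 -0.141 0.166 0 0 0 1;0 -0.154 0.187 0 0 0 1;0 -0.166 0.209 0 0 0 1;0 -0.177 0.230 0 0 0 1
0 -0.010 0.022 0 0 0 1;0 -0.020 0.044 0 0 0 1;0 -0.029 0.067 0 0 0 1;0 -0.037 0.090 0 0 0 1;0 -0.044 0.113 0 0 0 1;0 -0.051 0.137 0 0 0 1;0 -0.056 0.160 0 0 0 1;0 -0.061 0.184 0 0 0 1;0 -0.066 0.208 0 0 0 1;0 -0.069 0.232 0 0 0 1;0 -0.072 0.257 0 0 0 1;0 -0.073 0.281 0 0 0 1
0 -0.001 0.024 0 0 0 1;0 -0.001 0.049 0 0 0 1
```

move_arm --rows "0 -0.024 -0.002 0 0 0 1;0 -0.049 -0.002 0 0 0 1;0 -0.073 -0.002 0 0 0 1;0 -0.097 -0.001 0 0 0 1;0 -0.122 0.000 0 0 0 1;0 -0.146 0.003 0 0 0 1;0 -0.170 0.006 0 0 0 1;0 -0.194 0.010 0 0 0 1;0 -0.218 0.015 0 0 0 1;0 -0.241 0.021 0 0 0 1;0 -0.265 0.027 0 0 0 1;0 -0.288 0.035 0 0 0 1"

```text
clock: 39.0
eef_pos: [560.9, -208.8, 306.2]
tool_rot: [3.138, 0.001, 1.597]
force: [-0.8, 1.0, 11.2]
width: 9.5
gripper_force: 63.8
```

move_arm --rows "0 -0.023 0.008 0 0 0 1;0 -0.046 0.017 0 0 0 1;0 -0.068 0.026 0 0 0 1;0 -0.090 0.037 0 0 0 1;0 -0.112 0.048 0 0 0 1;0 -0.133 0.059 0 0 0 1;0 -0.154 0.072 0 0 0 1;0 -0.175 0.085 0 0 0 1;0 -0.195 0.099 0 0 0 1;0 -0.214 0.113 0 0 0 1;0 -0.233 0.128 0 0 0 1;0 -0.252 0.144 0 0 0 1"

```text
clock: 40.0
eef_pos: [483.6, -210.8, 261.5]
tool_rot: [-3.141, 0.0, 1.597]
force: [-0.5, 0.8, 5.1]
width: 9.4
gripper_force: 66.7
```

move_arm --rows "0 -0.018 0.016 0 0 0 1;0 -0.036 0.033 0 0 0 1;0 -0.053 0.051 0 0 0 1;0 -0.069 0.069 0 0 0 1;0 -0.085 0.087 0 0 0 1;0 -0.100 0.106 0 0 0 1;0 -0.114 0.126 0 0 0 1;0 -0.128 0.146 0 0 0 1;0 -0.141 0.166 0 0 0 1;0 -0.154 0.187 0 0 0 1;0 -0.166 0.209 0 0 0 1;0 -0.177 0.230 0 0 0 1"

```text
clock: 41.0
eef_pos: [429.8, -212.2, 191.3]
tool_rot: [-3.138, -0.001, 1.596]
force: [-4.8, 0.9, 6.0]
width: 9.2
gripper_force: 70.1
```

move_arm --rows "0 -0.010 0.022 0 0 0 1;0 -0.020 0.044 0 0 0 1;0 -0.029 0.067 0 0 0 1;0 -0.037 0.090 0 0 0 1;0 -0.044 0.113 0 0 0 1;0 -0.051 0.137 0 0 0 1;0 -0.056 0.160 0 0 0 1;0 -0.061 0.184 0 0 0 1;0 -0.065 0.205 0 0 0 1;0 -0.068 0.223 0 0 0 1;0 -0.07 0.238 0 0 0 1;0 -0.071 0.25 0 0 0 1"

```text
clock: 42.0
eef_pos: [407.6, -212.8, 115.8]
tool_rot: [-3.136, -0.001, 1.596]
force: [-7.7, -0.6, 4.1]
width: 9.9
gripper_force: 73.4
```

move_arm --rows "0 -0.001 0.01 0 0 0 1;0 -0.001 0.019 0 0 0 1;0 -0.001 0.028 0 0 0 1;0 -0.001 0.036 0 0 0 1;0 -0.002 0.043 0 0 0 1;0 -0.002 0.05 0 0 0 1;0 -0.002 0.05 0 0 0 1"

```text
clock: 42.58
eef_pos: [406.2, -212.8, 100.5]
tool_rot: [-3.135, -0.001, 1.596]
force: [-5.8, -1.4, -1.6]
width: 9.9
gripper_force: 74.2
```

move_arm --rows "0 0 0.005 0 0 0 1;0 0 0.01 0 0 0 1;0 0 0.015 0 0 0 1;0 0 0.015 0 0 0 1;0 0 0.015 0 0 0 1"

```text
clock: 43.0
eef_pos: [406.1, -212.8, 96.2]
tool_rot: [-3.134, -0.001, 1.596]
force: [-6.3, -1.8, -0.8]
width: 9.9
gripper_force: 74.3
```

move_arm --rows "0 0 0.005 0 0 0 1;0 0 0.01 0 0 0 1;0 0 0.015 0 0 0 1;0 0 0.015 0 0 0 1;0 0 0.015 0 0 0 1"

```text
clock: 43.42
eef_pos: [406.0, -212.9, 92.9]
tool_rot: [-3.135, -0.001, 1.596]
force: [-9.4, -0.6, 13.1]
width: 9.5
gripper_force: 75.8
```

move_arm --rows "0 0 0.004 0 0 0 1;0 0 0.008 0 0 0 1;0 0 0.008 0 0 0 1;0 0 0.008 0 0 0 1"

```text
clock: 43.75
eef_pos: [406.0, -212.9, 92.5]
tool_rot: [-3.135, 0.001, 1.596]
force: [-13.3, 2.9, 40.9]
width: 10.1
gripper_force: 78.7
```

move_arm --rows "0 0 -0.007 0 0 0 1;0 0 -0.007 0 0 0 1;0 0 -0.007 0 0 0 0.35;0 0 -0.007 0 0 0 0.35;0 0 -0.007 0 0 0 0.35;0 0 -0.007 0 0 0 0.35;0 0 -0.03 0 0 0 0.35;0 0 -0.07 0 0 0 0.35;0 0 -0.15 0 0 0 0.35;0 0 -0.25 0 0 0 0.35;0 0 -0.35 0 0 0 0.35;0 0 -0.4 0 0 0 0.35"

```text
clock: 44.75
eef_pos: [411.6, -213.2, 214.1]
tool_rot: [3.137, 0.002, 1.597]
force: [0.4, 0.3, 0.5]
width: 27.8
gripper_force: 0.0
```

Run:
```python
from h import *
s=read_state(); print(s["eef_pos"],s["width"],s["force"])
z=np.load("im0.npz"); sc=get_image("scene"); t=get_image("top")
d=np.abs(sc["img"].astype(int)-z["s"]).max(2)>30; print("scene box/basket/jar/can/tub",d[160:270,150:330].sum(),d[195:295,355:460].sum(),d[210:275,515:565].sum(),d[185:255,85:140].sum(),d[280:350,295:370].sum())
# cover front edge / bar row shift: phase correlation on scene patches
def sh(a,b,r): 
    g=lambda i:cv2.cvtColor(i,cv2.COLOR_RGB2GRAY)[r[0]:r[1],r[2]:r[3]].astype(np.float32); return cv2.phaseCorrelate(g(b),g(a))
print("bar",sh(sc["img"],z["s"],(160,200,215,280)),"frontframe",sh(sc["img"],z["s"],(165,200,170,320)),"basket",sh(sc["img"],z["s"],(195,300,350,465)))
print("top basket left wall",sh(t["img"],z["t"],(205,300,205,300)))
# wrist view check of bar height
```

```text
[ 411.59015185 -213.18855034  214.13688526] 27.771345136307236 [0.40219469 0.33160004 0.53846341]
scene box/basket/jar/can/tub 219 1588 0 0 0
bar ((0.051487393257531266, 0.4929427899014094), 0.9799110290076998) frontframe ((0.053054950525847744, 0.3479206044531722), 0.9949831227903013) basket ((0.1326289362792039, 0.02352037932188722), 0.5262100085800077)
top basket left wall ((0.14212083801245967, 0.022536366055177837), 0.7726775601299273)
```

Run:
```python
from h import *
import time
s=read_state(); print(s["eef_pos"],s["qd"].round(2)); print(finish_job())
```

```text
[ 412.09813045 -213.63557276  213.78246887] [-0.01  0.06  0.02  0.05  0.02 -0.04 -0.02]
the job is handed in; nothing more can be done
None
```

The job is handed in. All four block chargers are standing in the upright basket, the round alarm adapter is still plugged in, and the cover is pressed shut. The jar, can and tub were not moved. The one blemish is that the wrist force briefly reached 41 N while I pressed the bar home to confirm the cover was shut.

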